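# Shut and bolt the damp box

## Task

The damp box on the bench has been left open: push its lid fully shut, then push the barrel bolt on it all the way home through the keeper, and push its knob over and right down into the notch at the end of its slot, so that the box is locked. It is all pushing: do not lift the lid any further open, and leave the things standing on and around the box where they are.

Things in the scene. Friction and masses are not known exactly. Their poses are not given: they have to be found in the camera images.
- box: plywood damp box, 280 mm deep (x), 460 mm wide (y), 145 mm high shut. Origin: centre of its underside, on the table; x from its front (robot side) to its hinged back, y to its left seen from the robot, z up. Its top: from y = -230 to +100 mm the hinged lid (15 mm board, 6 mm overhang in front), from +102 to +230 mm a fixed deck level with the shut lid (z = 145 mm)
- notch (a point): mouth of the notch in the barrel of the plain steel bolt on the lid (mm, box frame, lid shut: x -102, y 68, z 161; the bolt's axis runs along y at x -90, z 161). Barrel 25 wide, y -14 to 94, its top 12.5 above the axis; the bare rod, 16 dia, sticks out behind it to y -62 at most. The slot for the knob's stem runs along the barrel's top; at its keeper end the notch turns down to the front (-x): an L
- keeper_mouth (a point): middle of the steel keeper (staple) on the fixed deck that the bolt goes into: box frame x = -90, y = 130, z = 161 mm; it is 20 mm long (y), its top 31 mm above the deck, its foot plate 60 mm wide (x). The bolt enters only with the lid shut
- lid (a joint): lid angle, rad: 0 shut, positive open; hinge line along the box's y at x = +140 mm, z = 130 mm. Starts 0.18 to 0.30 open. Stiff friction hinges: it stays where it is left and closes with about 4 to 6 N down at its front edge
- lid_front (a point): a clear spot on the upper face of the lid near its front edge and right end, good to push down on: 250 mm in front of the hinge line; with the lid shut at x = -110, y = -150, z = 145 mm in the box's frame. Its z axis is the lid's normal
- bolt (a joint): how far the bolt is pushed towards the keeper (the box's +y), m: 0 drawn back, 0.050 home (hard stop). Stays where it is left; about 3 N to move. The knob can turn only with the bolt within 3 mm of home
- knob (a joint): knob angle, rad: 0 upright (square off the lid), held upright by the slot (0.15 of play); up to 1.4 turned down to the front (box's -x), the stop in the notch. Turns about the bolt's axis; stays where it is left; about 1 to 2 N at the ball to turn
- knob_ball (a point): centre of the bolt's ball knob, 18 mm dia, on a 7 mm stem, 38 mm from the bolt's axis. Upright on the shut lid it is 54 mm above the lid's top, at x = -90 mm and y = 18 mm + bolt value in the box's frame; right down it is about 22 mm above the lid and 37 mm in front of the axis. Its y axis is the bolt's closing direction, its z axis points from the axis to the ball
- cork: bystander, to be left alone: cork bung, upright 54 mm dia cylinder 45 mm high with a hole down its middle, loose on the box's fixed deck. Origin under its middle.
- knife: bystander, to be left alone: wooden modelling knife, 150 x 16 x 7 mm, lying loose on the box's fixed deck. Origin under its middle.
- bowl: bystander, to be left alone: bisque bowl, 116 mm dia, 50 mm high, on the table left of the box (its +y side). Origin under its middle.
- mug: bystander, to be left alone: green glazed mug, 84 mm dia, 115 mm high, handle on its own +y side, on the table right of the box. Origin under its middle.
- cutter: bystander, to be left alone: round steel clay cutter, a ring 90 mm dia and 35 mm high, on the table at the box's left front. Origin under its middle.
- brush: bystander, to be left alone: glaze brush lying on the table in front of the box's right half. Origin under its middle.
- loop_tool: bystander, to be left alone: trimming tool with a wooden handle and a wire loop, about 185 mm long, 13 mm thick, lying on the table in front of the box. Origin under its middle.

How it is judged:
By the outcome, as a careful person would: the job done as asked, in the order asked, and still so for the second after the job is handed in, with the robot touching nothing.
It also fails if it takes over 48 s, if anything falls off the work surface, if the arm or the gripper's body presses on something with over 40 N, if the wrist force passes 120 N, or if a joint passes its speed limit or range.

## Robot

A 6-joint arm with a two-finger parallel gripper is mounted at the origin on the work surface. World frame = base frame: x ahead of the robot, y to its left, z up, the work surface at z = 0. Lengths are in m, angles in rad, forces in N, time in s.
With the tool pointing down it reaches from about 0.35 to 0.775 m from the base axis. Payload 5.5 kg.
Tool frame: the origin (TCP) lies between the finger pads; the fingertips stand 22 mm ahead of it and the grasp point (between the pads) lies 3 mm ahead of it (env.finger_overhang is the distance from the TCP to the fingertips, in m); y points along the fingers, x is the direction in which the jaws open and shut, and the axes are right-handed (so a half turn about y gives the same grasp; the last joint's range is limited). The gripper opens to 85 mm and grips with 20 to 120 N. Pads are 22 mm wide; open, the fingers measure 114 mm over their backs; the gripper's body (76 mm by 85 mm) begins 54 mm behind the grasp point. The pads swing forward as they close: fully open they stand 13 mm farther back than shut.
Start: joints at [-1.48, 0.313, 0.046, 1.304, 0, 1.431], TCP at [0.132, -0.56, 0.253] pointing down, gripper open.
Joint ranges: [-2.76, 2.76], [-0.86, 1.69], [-1.03, 1.26], [-2.2, 2.34], [-1.47, 1.5], [-3.14, 3.14]. Speed limits (rad/s): [2.57, 2.57, 3.14, 3.14, 3.14, 3.14].

## Interface

Orientations are given as a unit quaternion [w, x, y, z].
In Python, from workcell import monitor, cams, job, env gives the robot as it stands.
- The arm moves only by the tool drive_tool, never from a script. Its argument "plan" is text: rows parted by semicolons, each of 7 numbers parted by spaces: the opening, from -1 (shut) to 1 (fully open), then the shift along the tool's x, y, z in mm, then the turn, a rotation vector about the tool's x, y, z in degrees. In form: gripper x y z rx ry rz; .... A call has 1 to 8 rows; each row shifts and turns the pose as measured when the row begins, along the tool's axes as they then stand; what a row does not reach is not made up. A row lasts 1/8 s, in which the tool goes at most 62.5 mm and 10.7 degrees, less where a joint would pass 70% of its speed; a pose out of reach is approached as far as the arm can. A call is refused whole if a number of a shift passes 62.5 or a number of a turn 10.7, either way. A call with a gripper value outside its range is refused whole. The fingers move at their own pace and stop on an object; "grip_force" is the grip in N (left out, the last holds). Time passes only in rows, so rows that do not move let the fingers close. It gives the time, the measured TCP pose, the force and the opening at its end, in the units of the state.
- monitor.get_state(): the state, without advancing time (a new reading comes with each control period).
- cams.read_camera(name): name is "scene" or "top"; returns (picture, depth): 420x560x3 uint8, red, green, blue; 420x560 float32, m along the optical axis (not along the pixel's ray), 0 where there is no reading.
- cams.calibration(name): a dict with "fx", "fy", "cx", "cy" (pixels), "R" (3x3) and "t" (3): a world point X has camera coordinates R X + t. Camera axes: x right, y down, z forward; pixel columns grow to the right and rows downward; lengths in m; the calibration is good to about 2 mm. A picture is of the moment at which its call begins. calibration takes no time and is no camera call.
- job.hand_in(): hands the job in, once; it reports no verdict.
The state is a dict: "clock": time; "joint_pos": joint angles; "qvel": joint speeds; "tau": joint torques, N m; "tcp_pos": TCP position; "orientation": TCP orientation; "wrist_force": force on the tool from outside, world axes, zero at the start; "ft_torque": the same for the moment, N m; "finger_gap": finger opening in m.
Only numpy, scipy, OpenCV 4.12 (cv2) and the standard library are available. Lean on these libraries where they do the work, as an engineer would, in place of code of your own. Each camera call takes 0.05 s, during which the arm holds its last target.

## Working session

There is one attempt and no reset: what is moved stays moved. The work goes in short steps, Python scripts to look and compute and a tool call to move; the robot and the scene stay as the last step left them, time stands still between calls to the robot, and variables do not carry over. Pictures are saved under pics/ and viewed, and the job is handed in when it is done.

Besides the shell and the picture viewer there is one more tool, called after "Call:" in YAML: its name, and indented under it one key for each argument. drive_tool: Moves the arm, as the interface text tells. Its arguments: {"type":"object","properties":{"plan":{"type":"string"},"grip_force":{"type":"number"}},"required":["plan"]}

```bash
mkdir -p pics; ls; python3 - <<'E'
from workcell import monitor,cams,job,env
import cv2,numpy as np
print(monitor.get_state())
for n in("scene","top"):
    p,d=cams.read_camera(n); c=cams.calibration(n)
    cv2.imwrite(f"pics/{n}0.png",p[:,:,::-1]); np.savez(f"{n}0.npz",p=p,d=d,**c)
    print(n,c)
print(monitor.get_state()['clock'])
E
```

```text
pics
{'clock': 0.0, 'joint_pos': array([-1.47960195e+00,  3.13998568e-01,  4.49696113e-02,  1.30357778e+00,
       -2.68202437e-05,  1.43118222e+00]), 'qvel': array([ 4.65351046e-05, -2.07584836e-03, -8.91110401e-04, -2.27451677e-03,
       -4.41739414e-04,  1.93637476e-04]), 'tau': array([-1.14096338e-04, -4.80633688e+01,  2.98528272e+01,  1.95897178e-02,
       -2.03026707e-04, -1.80423335e-06]), 'tcp_pos': array([ 0.13147207, -0.55928764,  0.25240603]), 'orientation': array([ 0.55470495, -0.55379118,  0.43954822, -0.43865147]), 'wrist_force': array([-1.22121427, -0.02723407,  0.31738614]), 'ft_torque': array([-0.05020233, -0.01273654, -0.01448312]), 'finger_gap': 0.08541918048956483}
scene {'fx': 473.7935373435192, 'fy': 473.7935373435192, 'cx': 283.6955621496235, 'cy': 212.90160891782017, 'R': array([[-0.99881688,  0.04842749,  0.00442879],
       [ 0.03917203,  0.85518857, -0.51683465],
       [-0.02881646, -0.51604969, -0.85607379]]), 't': array([0.58443055, 0.01741494, 1.32547144])}
top {'fx': 387.68591845671386, 'fy': 387.68591845671386, 'cx': 280.2324741164344, 'cy': 210.73095625363234, 'R': array([[ 0.00398629, -0.99950547,  0.0311918 ],
       [-0.99073598, -0.00818162, -0.13555545],
       [ 0.13574361, -0.03036248, -0.99027864]]), 't': array([0.01687403, 0.57027291, 1.00104153])}
0.1
```

View pics/scene0.png

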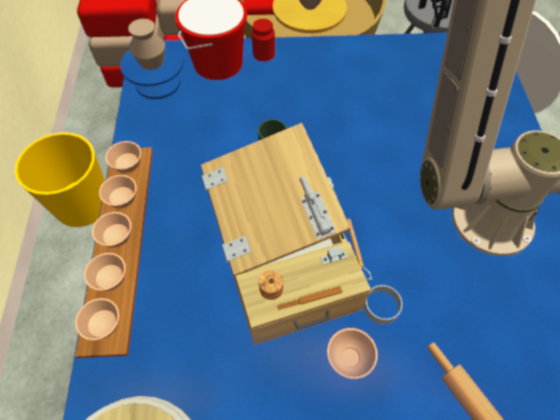

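View pics/top0.png

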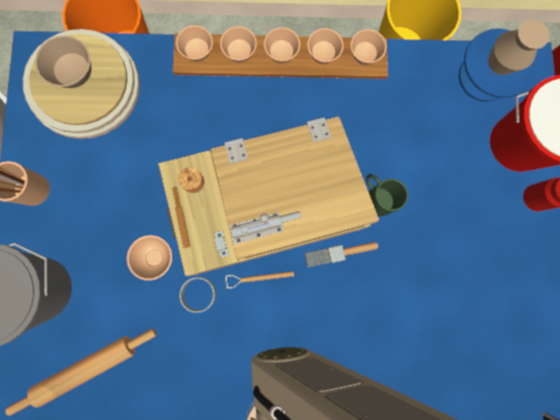

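```bash
cat > h.py <<'E'
import numpy as np
def load(n,i=0):
    z=np.load(f"{n}{i}.npz"); return z
def pts(z):
    d=z['d'];v,u=np.mgrid[:d.shape[0],:d.shape[1]]
    c=np.stack([(u-z['cx'])/z['fx']*d,(v-z['cy'])/z['fy']*d,d],-1)
    return (c-z['t'])@z['R']
def proj(z,X):
    c=np.asarray(X)@z['R'].T+z['t'];return np.stack([c[...,0]/c[...,2]*z['fx']+z['cx'],c[...,1]/c[...,2]*z['fy']+z['cy']],-1)
def T(pose):
    x,y,th=pose;c,s=np.cos(th),np.sin(th);return np.array([[c,-s,0],[s,c,0],[0,0,1]]),np.array([x,y,0])
E
cat > fit.py <<'E'
from h import *
import cv2
for n in("top","scene"):
    z=load(n);P=pts(z);ok=z['d']>0
    # deck
    m=ok&(abs(P[...,2]-.145)<.006)
    img=cv2.morphologyEx(m.astype(np.uint8),cv2.MORPH_OPEN,np.ones((3,3)))
    k,l,s,_=cv2.connectedComponentsWithStats(img)
    for i in range(1,k):
        if s[i,4]>300:
            q=P[l==i];r=cv2.minAreaRect((q[:,:2]*1000).astype(np.float32))
            print(n,s[i],q.mean(0).round(4),r,cv2.boxPoints(r).round(1).tolist())
    t=ok&(abs(P[...,2])<.01);print('table',np.median(P[t][:,2]))
    cv2.imwrite(f"pics/m_{n}.png",img*255)
    g=np.clip(P[...,2]/.3,0,1)*255;cv2.imwrite(f"pics/z_{n}.png",g.astype(np.uint8))
E
python3 fit.py
```

```text
top [242 117  99  30 716] [ 0.7534 -0.0012  0.1474] ((753.7953491210938, -3.2277145385742188), (30.250797271728516, 250.74864196777344), 15.946298599243164) [[704.7999877929688, 113.19999694824219], [773.7000122070312, -127.9000015258789], [802.7999877929688, -119.5999984741211], [733.9000244140625, 121.5]]
top [ 159  139   82  136 5447] [0.5528 0.216  0.1451] ((567.7575073242188, 185.21646118164062), (289.0579833984375, 205.55116271972656), 15.368439674377441) [[401.20001220703125, 246.0], [455.6000061035156, 47.79999923706055], [734.4000244140625, 124.4000015258789], [679.9000244140625, 322.6000061035156]]
table 5.228476445031733e-05
scene [ 201  162  169  165 6467] [0.5834 0.2001 0.1451] ((605.0325927734375, 65.22372436523438), (289.01666259765625, 462.70526123046875), 16.074996948242188) [[402.1000061035156, 247.5], [530.2000122070312, -197.10000610351562], [808.0, -117.0999984741211], [679.7999877929688, 327.5]]
table -0.00039516491061289394
```

```bash
cat > fit2.py <<'E'
from h import *
import cv2
for n in("top","scene"):
    z=load(n);P=pts(z);ok=z['d']>0
    m=(ok&(abs(P[...,2]-.145)<.004)).astype(np.uint8)
    Q=P[m>0]
    # initial pose from corners
    th=np.radians(15.7);c=np.array([.5405,.2865]) # left edge mid
    for it in range(4):
        R=np.array([[np.cos(th),-np.sin(th)],[np.sin(th),np.cos(th)]])
        b=(P[...,:2]-c)@R  # x,y rel left edge mid
        s=(m>0)&(b[...,1]>-.12)&(b[...,1]<.02)&(abs(b[...,0])<.16)
        q=b[s]
        # left edge: per x-bin max y ; 
        bx=np.arange(-.13,.13,.01);e=[(x+.005,np.percentile(q[(q[:,0]>=x)&(q[:,0]<x+.01),1],98)) for x in bx if ((q[:,0]>=x)&(q[:,0]<x+.01)).sum()>5]
        e=np.array(e);a,off=np.polyfit(e[:,0],e[:,1],1)
        yb=np.arange(-.115,-.01,.01);f=[];k=[]
        for y in yb:
            w=q[(q[:,1]>=y)&(q[:,1]<y+.01),0]
            if len(w)>5:f.append((y,np.percentile(w,1)));k.append((y,np.percentile(w,99)))
        f=np.array(f);k=np.array(k)
        print(n,'slopeL',a,'off',off,'front',np.polyfit(f[:,0],f[:,1],1),np.median(f[:,1]),'back',np.polyfit(k[:,0],k[:,1],1),np.median(k[:,1]),np.degrees(th))
        th-=0.7*a; c=c+R@np.array([(np.median(f[:,1])+np.median(k[:,1]))/2,off])
    R=np.array([[np.cos(th),-np.sin(th)],[np.sin(th),np.cos(th)]])
    C=c+R@np.array([0,-.23]);print(n,'box',C,np.degrees(th))
    # lid plane: region
    b=(P[...,:2]-C)@R
    s=ok&(b[...,0]>-.1)&(b[...,0]<.1)&(b[...,1]>-.2)&(b[...,1]<0.08)&(P[...,2]>.14)
    X=np.c_[b[s],P[...,2][s]];w=np.ones(len(X),bool)
    for _ in range(15):
        A=np.c_[X[:,:2],np.ones(len(X))];co=np.linalg.lstsq(A[w],X[w,2],rcond=None)[0];r=X[:,2]-A@co
        w=abs(r)<max(.003,.0)
        if _<4: w=r<np.percentile(r,70)
    print('lid',co,'angle',np.arctan(-co[0]),w.mean(),r[w].std(),'z at hinge x',co[0]*.14+co[2])
E
python3 fit2.py
```

```text
top slopeL -0.004060413219604054 off -0.005108343247031332 front [ 0.00668079 -0.14257876] -0.14311092366420497 back [0.00347762 0.13163423] 0.13145249073975263 15.7
top slopeL -0.005710470004883762 off -3.6001829324292104e-05 front [ 0.00859444 -0.13688104] -0.1373264379013507 back [0.009934   0.13768921] 0.13703564646601463 15.862851178393706
top slopeL -0.009462537490401131 off -3.300823439291735e-05 front [ 0.01125509 -0.1368265 ] -0.13783565575257423 back [0.01394025 0.13786635] 0.13686678180428988 16.09188125961483
top slopeL -0.016356419060756106 off -7.298021626373675e-06 front [ 0.01745669 -0.13629609] -0.13758231546904115 back [0.02558431 0.13857156] 0.1370794446735075 16.47139568279384
top box [0.60317962 0.05988618] 17.1274033288839
lid [-0.23678242  0.00658102  0.17759705] angle 0.23250042488786943 0.8692032040472175 0.0013303076908467368 z at hinge x 0.14444750716258356
scene slopeL -0.0029912856599229373 off -0.0023457216432360116 front [ 0.01576257 -0.13866939] -0.13961813966069328 back [-0.00050397  0.13458625] 0.13448827141339173 15.7
scene slopeL -0.005414945707883402 off -9.14627202473715e-06 front [ 0.01664304 -0.1361465 ] -0.13742631785591414 back [0.00124136 0.13713202] 0.13712612822846587 15.819971630542112
scene slopeL -0.009131812211719527 off 2.4571574447978574e-05 front [ 0.01739956 -0.13608255] -0.13690924110762673 back [0.00318203 0.13718436] 0.13690726462264993 16.037149105290048
scene slopeL -0.015361862377795068 off 9.688573418324263e-06 front [ 0.02202692 -0.13630554] -0.13762589237302697 back [0.01065003 0.13734283] 0.1365636443764994 16.403399114616338
scene box [0.60532403 0.06345348] 17.01951803041226
lid [-0.23729522  0.00744258  0.1770185 ] angle 0.23298594485017 0.8108140947752126 0.0014762623246565058 z at hinge x 0.1437971676150074
```

```bash
sed -i 's/th-=0.7\*a/th+=0.7*a/' fit2.py; python3 fit2.py | grep -v slope
cat > ov.py <<'E'
from h import *
import cv2,sys
def over(i,pose,ang,knob_q=0,bolt=0):
    R,t=T(pose)
    for n in("top","scene"):
        z=load(n,i);im=z['p'][:,:,::-1].copy()
        def lid(p): # lid-shut box coords -> world
            p=np.array(p,float);h=np.array([.14,0,.13]);d=p-h;c,s=np.cos(ang),np.sin(ang)
            return R@(h+np.array([d[0]*c+d[2]*s,d[1],-d[0]*s+d[2]*c]))+t
        def box(p): return R@np.array(p)+t
        def L(ps,f,col):
            q=proj(z,np.array([f(p) for p in ps])); cv2.polylines(im,[np.round(q*1).astype(int)],True,col,1)
        L([[-.14,.102,.145],[.14,.102,.145],[.14,.23,.145],[-.14,.23,.145]],box,(0,0,255))
        L([[-.146,-.23,.145],[.14,-.23,.145],[.14,.1,.145],[-.146,.1,.145]],lid,(255,0,0))
        L([[-.1025,-.014,.1735],[-.0775,-.014,.1735],[-.0775,.094,.1735],[-.1025,.094,.1735]],lid,(0,255,255))
        L([[-.12,.12,.145],[-.06,.12,.145],[-.06,.14,.145],[-.12,.14,.145]],box,(255,0,255))
        a=knob_q;k=[-.09-.038*np.sin(a),.018+bolt,.161+.038*np.cos(a)]
        q=proj(z,lid(k)[None])[0];cv2.circle(im,tuple(np.round(q).astype(int)),5,(0,255,0),1)
        print(n,'ball',lid(k),q)
        q=proj(z,lid([-.09,.04,.16])[None])[0].astype(int)
        c=im[max(0,q[1]-90):q[1]+90,max(0,q[0]-110):q[0]+110]
        cv2.imwrite(f"pics/ov_{n}{i}.png",cv2.resize(c,None,fx=3.4,fy=3.2,interpolation=cv2.INTER_CUBIC))
E

```

```text
top box [0.59801438 0.05839406] 15.520938593985914
lid [-0.23774713  0.00026541  0.17888849] angle 0.23341371953434167 0.8677193349367354 0.0013312696030077526 z at hinge x 0.14560389599129975
scene box [0.60032012 0.06200576] 15.52836643225668
lid [-0.23852076  0.00182301  0.17828295] angle 0.23414584041472067 0.8106825647889038 0.0014787246293535739 z at hinge x 0.14489004379613307
```

```bash
python3 -c "
from ov import *
over(0,(.5988,.0612,np.radians(15.52)),.2338)"
```

```text
top ball [0.52869749 0.06041367 0.25040815] [264.40871118 216.40012156]
scene ball [0.52869749 0.06041367 0.25040815] [310.57088328 195.26630083]
```

View pics/ov_top0.png

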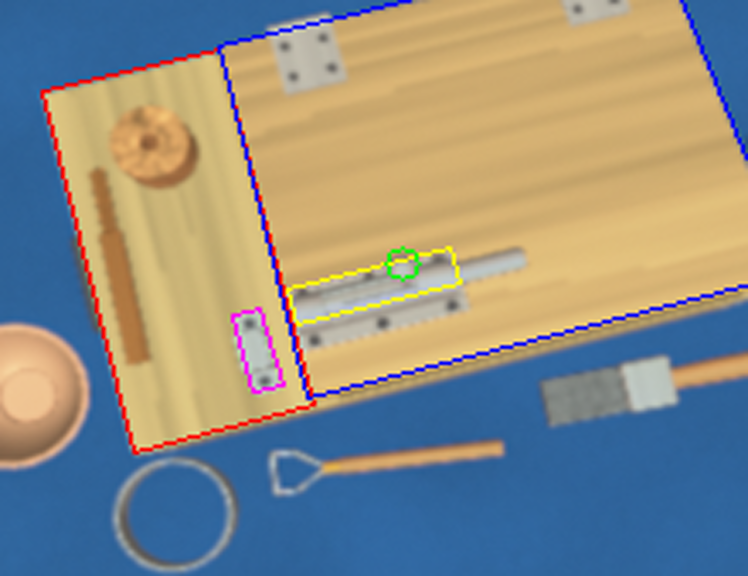

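View pics/ov_scene0.png

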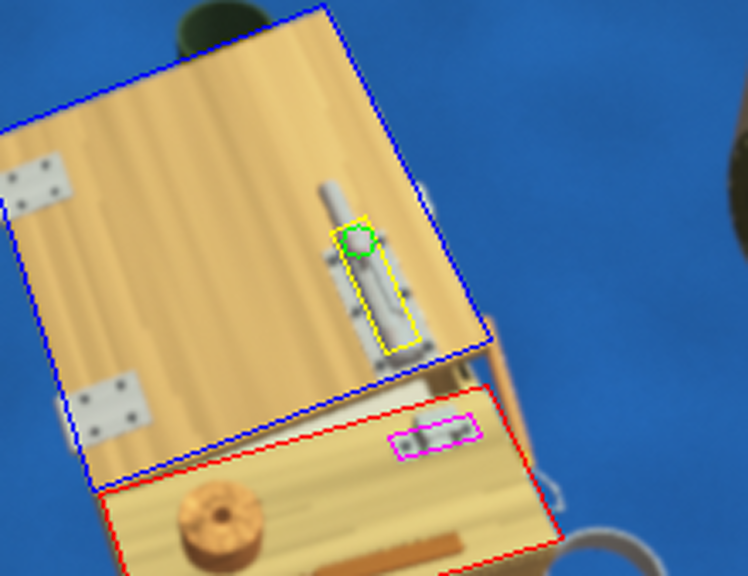

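```bash
cat > mv.py <<'E'
import sys
from h import *
from scipy.spatial.transform import Rotation as Ro
from workcell import monitor,env
POSE=(.5988,.0612,np.radians(15.52))
def go(*targets):
    """targets: box frame tip coords, mm; prints shifts in tool axes"""
    s=monitor.get_state();R,t=T(POSE);q=s['orientation'];A=Ro.from_quat(q,scalar_first=True).as_matrix()
    oh=getattr(env,'finger_overhang')
    tip=s['tcp_pos']+A[:,1]*oh
    W=R@np.diag([1.,1,1])@np.eye(3)
    want=np.column_stack([-R[:,1],[0,0,-1],R[:,0]])
    print('clk',s['clock'],'oh',oh,'gap',round(s['finger_gap'],4),'F(box)',(R.T@s['wrist_force']).round(1),'tip box mm',((R.T@(tip-t))*1000).round(1))
    print(' turn rotvec deg',np.degrees(Ro.from_matrix(A.T@want).as_rotvec()).round(2))
    for g in targets:
        g=R@(np.array(g)/1000)+t; d=A.T@(g-tip)*1000
        print('  to',g.round(3),'shift',d.round(1),'rows',np.abs(d).max()/62.5);tip=g
if __name__=='__main__': go(*[eval(a) for a in sys.argv[1:]])
E
python3 mv.py "(-100,-150,260)" "(-100,-150,205)"; python3 -c "
from workcell import env
print([a for a in dir(env) if a[0]!='_'])"
```

```text
clk 0.1 oh 0.022 gap 0.0856 F(box) [-0.2 -0.2  0. ] tip box mm [-616.3 -472.8  230.5]
 turn rotvec deg [-0.01 -2.29 -0.09]
  to [ 0.543 -0.11   0.26 ] shift [-343.3  -28.8  503. ] rows 8.0476606377313
  to [ 0.543 -0.11   0.205] shift [ 0.1 55.  -0. ] rows 0.8799988175193387
['MotionError', 'finger_overhang']
```

Call:
drive_tool:
  plan: "-1 0 -30 0 0 -2.3 0; -1 -28 0 40 0 0 0; -1 -28 0 40 0 0 0; -1 -28 0 40 0 0 0; -1 -28 0 40 0 0 0; -1 -28 0 40 0 0 0; -1 -28 0 40 0 0 0; -1 -28 0 40 0 0 0"

```text
clock: 1.1
tcp_pos: [0.3523, -0.2894, 0.2804]
orientation: [0.564, -0.56, 0.432, -0.428]
wrist_force: [0.2, -0.4, -0.4]
finger_gap: 0.0001
```

```bash
python3 mv.py "(-100,-150,260)" "(-100,-150,205)"
```

```text
clk 1.1 oh 0.022 gap 0.0001 F(box) [ 0.  -0.5 -0.4] tip box mm [-331.3 -271.7  258.4]
 turn rotvec deg [-0.06 -0.37 -0.45]
  to [ 0.543 -0.11   0.26 ] shift [-123.2   -0.5  230.5] rows 3.6875826448927373
  to [ 0.543 -0.11   0.205] shift [ 0.4 55.  -0.1] rows 0.8799726616298351
```

Call:
drive_tool:
  plan: "-1 -26 0 48 0 0 0; -1 -26 0 48 0 0 0; -1 -26 0 48 0 0 0; -1 -26 0 48 0 -0.4 -0.4; -1 -19 0 38 0 0 0; -1 0 0 0 0 0 0"

```text
clock: 1.85
tcp_pos: [0.5479, -0.1003, 0.279]
orientation: [0.564, -0.564, 0.427, -0.426]
wrist_force: [-0.4, 0.5, -0.2]
finger_gap: 0.0001
```

```bash
python3 mv.py "(-100,-150,215)" "(-110,-150,145)"
```

```text
clk 1.85 oh 0.022 gap 0.0001 F(box) [-0.2  0.5 -0.2] tip box mm [ -92.3 -141.9  257. ]
 turn rotvec deg [ 0.07  0.3  -0.13]
  to [ 0.543 -0.11   0.215] shift [ 8.1 42.  -7.7] rows 0.6714390437271098
  to [ 0.533 -0.113  0.145] shift [ 0.1 70.  -9.9] rows 1.1201998850931059
```

Call:
drive_tool:
  plan: "-1 8 22 -8 0 0 0; -1 0 20 0 0 0 0; -1 0 10 0 0 0 0; -1 0 10 -1 0 0 0; -1 0 10 -1 0 0 0; -1 0 10 -1 0 0 0"

```text
clock: 2.6
tcp_pos: [0.5355, -0.1129, 0.1974]
orientation: [-0.563, 0.564, -0.428, 0.426]
wrist_force: [-1.7, 1.7, 5.8]
finger_gap: 0.0001
```

```bash
python3 mv.py "(-110,-150,145)"
```

```text
clk 2.6 oh 0.022 gap 0.0001 F(box) [-1.1  2.1  5.8] tip box mm [-107.7 -150.8  175.4]
 turn rotvec deg [ 0.22  0.2  -0.1 ]
  to [ 0.533 -0.113  0.145] shift [-0.7 30.4 -2.2] rows 0.4861645483715718
```

Lid is moving with about 6 N. Continue.

Call:
drive_tool:
  plan: "-1 0 10 -1 0 0 0; -1 0 10 -1 0 0 0; -1 0 8 0 0 0 0; -1 0 4 0 0 0 0; -1 0 3 0 0 0 0"

```text
clock: 3.22
tcp_pos: [0.5319, -0.1139, 0.1669]
orientation: [0.564, -0.563, 0.428, -0.427]
wrist_force: [-7.8, 3.7, 23.9]
finger_gap: 0.0001
```

```bash
python3 mv.py "(-110,-150,145)"
```

```text
clk 3.225 oh 0.022 gap 0.0001 F(box) [-6.5  5.6 23.9] tip box mm [-111.3 -150.8  144.9]
 turn rotvec deg [-0.    0.09 -0.1 ]
  to [ 0.533 -0.113  0.145] shift [-0.8 -0.1  1.3] rows 0.02091347431750088
```

Call:
drive_tool:
  plan: "-1 0 -40 0 0 0 0; -1 0 -45 0 0 0 0; -1 -45 0 7 0 0 0; -1 -45 0 7 0 0 0; -1 -20 0 6 0 0 0; -1 0 0 0 0 0 0"

```text
clock: 3.98
tcp_pos: [0.5225, -0.003, 0.2551]
orientation: [0.563, -0.562, 0.428, -0.43]
wrist_force: [-0.1, -0.1, 0.7]
finger_gap: -0.0
```

```bash
cat > snap.py <<'E'
import sys,numpy as np,cv2
from workcell import cams
i=sys.argv[1]
for n in("scene","top"):
    p,d=cams.read_camera(n); np.savez(f"{n}{i}.npz",p=p,d=d,**cams.calibration(n))
E
python3 mv.py "(-90,-25,225)" "(-90,-25,180)"; python3 snap.py 1; python3 -c "
from ov import *
over(1,(.5988,.0612,np.radians(15.52)),0)"
```

```text
clk 3.975 oh 0.022 gap -0.0 F(box) [-0.1 -0.1  0.7] tip box mm [-90.6 -41.5 233.1]
 turn rotvec deg [-0.14 -0.18  0.08]
  to [0.519 0.013 0.225] shift [-16.5   8.1   0.6] rows 0.2641407375876558
  to [0.519 0.013 0.18 ] shift [-0.1 45.  -0.1] rows 0.719997155171598
top ball [0.50726531 0.05446194 0.199     ] [267.17950789 228.65862237]
scene ball [0.50726531 0.05446194 0.199     ] [318.31643732 204.81360811]
```

View pics/ov_scene1.png

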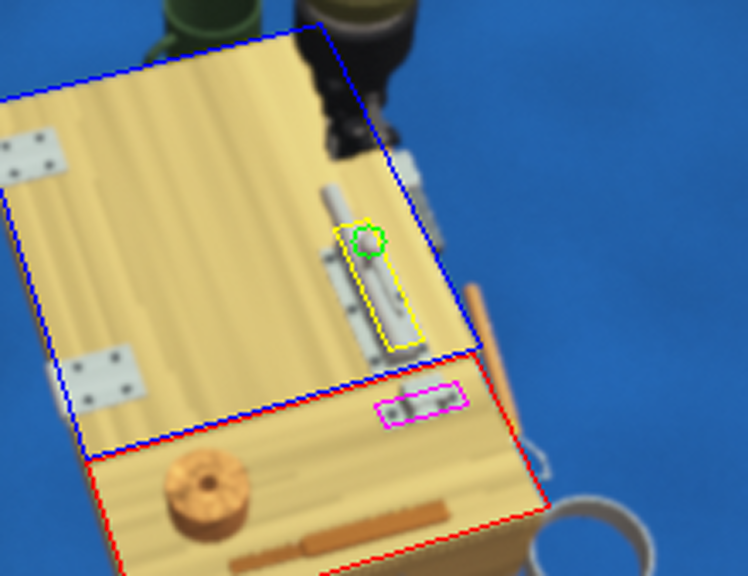

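View pics/ov_top1.png

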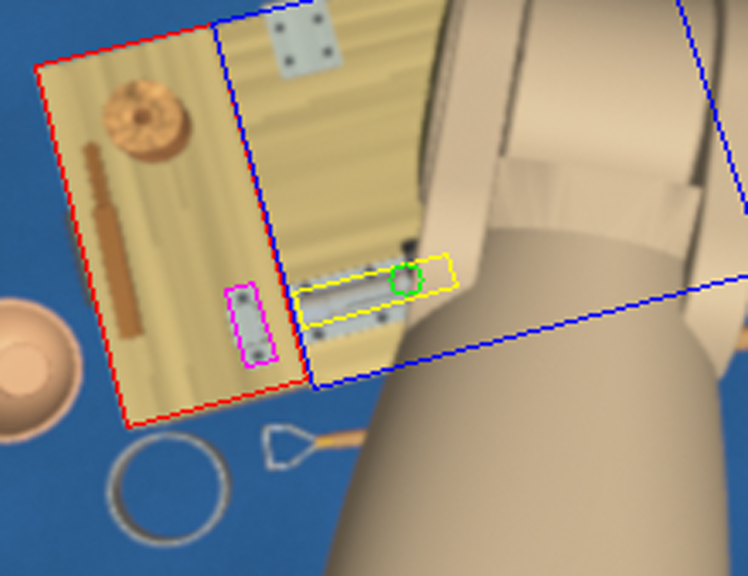

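Call:
drive_tool:
  plan: "-1 -10 25 0 0 0 0; -1 0 25 0 0 0 0; -1 0 0 0 0 0 0"

```text
clock: 4.45
tcp_pos: [0.5209, 0.002, 0.2039]
orientation: [0.561, -0.561, 0.429, -0.432]
wrist_force: [-0.8, -0.1, -0.7]
finger_gap: 0.0003
```

```bash
python3 mv.py "(-90,-5,182)"
```

```text
clk 4.45 oh 0.022 gap 0.0003 F(box) [-0.8  0.1 -0.7] tip box mm [-90.8 -36.3 181.9]
 turn rotvec deg [-0.15 -0.54  0.18]
  to [0.513 0.032 0.182] shift [-31.3  -0.2   0.5] rows 0.5007493082518101
```

Now push along +y slowly (expected contact when tip y ≈ -5).

Call:
drive_tool:
  plan: "-1 -12 0 0 0 -0.5 0; -1 -10 0 0 0 0 0; -1 -8 0 0 0 0 0; -1 -8 0 0 0 0 0; -1 -8 0 0 0 0 0"

```text
clock: 5.08
tcp_pos: [0.5098, 0.0469, 0.2066]
orientation: [0.562, -0.562, 0.425, -0.432]
wrist_force: [0.8, -2.9, -1.8]
finger_gap: 0.0003
```

```bash
python3 mv.py "(-90,45,182)"
```

```text
clk 5.075 oh 0.022 gap 0.0003 F(box) [ 0.  -3.  -1.8] tip box mm [-89.4   9.8 184.6]
 turn rotvec deg [-0.34 -0.16  0.41]
  to [0.5   0.08  0.182] shift [-35.2   2.4  -0.7] rows 0.5627123670757065
```

Call:
drive_tool:
  plan: "-1 -8 1 0 0 0 0; -1 -8 1 0 0 0 0; -1 -8 0 0 0 0 0; -1 -6 0 0 0 0 0"

```text
clock: 5.58
tcp_pos: [0.502, 0.0774, 0.2054]
orientation: [0.563, -0.562, 0.424, -0.433]
wrist_force: [0.2, -2.0, 1.0]
finger_gap: -0.0002
```

```bash
python3 mv.py "(-90,45,182)"
```

```text
clk 5.575 oh 0.022 gap -0.0002 F(box) [-0.3 -2.   1. ] tip box mm [-88.8  41.4 183.4]
 turn rotvec deg [-0.45 -0.16  0.53]
  to [0.5   0.08  0.182] shift [-3.7  1.3 -1.3] rows 0.05853555551138388
```

Call:
drive_tool:
  plan: "-1 -4 0 0 0 0 0; -1 -4 0 0 0 0 0; -1 -3 0 0 0 0 0"

```text
clock: 5.95
tcp_pos: [0.5002, 0.0842, 0.2057]
orientation: [-0.559, 0.564, -0.422, 0.437]
wrist_force: [2.3, -16.7, 0.9]
finger_gap: -0.0002
```

```bash
python3 mv.py "(-90,45,182)"
```

```text
clk 5.95 oh 0.022 gap -0.0002 F(box) [ -2.3 -16.7   0.9] tip box mm [-88.6  48.1 183.7]
 turn rotvec deg [-0.4  -0.3   1.24]
  to [0.5   0.08  0.182] shift [ 3.1  1.8 -1.4] rows 0.04898323886791281
```

Call:
drive_tool:
  plan: "-1 15 0 0 0 0 0; -1 0 -30 0 0 0 1; -1 0 -20 0 0 0 0; -1 0 0 36 0 0 0; -1 -30 0 0 0 0 0; -1 0 0 0 0 0 0"

```text
clock: 6.7
tcp_pos: [0.5307, 0.1103, 0.2558]
orientation: [0.564, -0.559, 0.43, -0.429]
wrist_force: [0.1, 0.2, -0.7]
finger_gap: -0.0003
```

```bash
python3 mv.py "(-55,68,228)" "(-55,68,182)"; python3 snap.py 2; python3 -c "
from ov import *
over(2,(.5988,.0612,np.radians(15.52)),0,0,.05)"
```

```text
clk 6.7 oh 0.022 gap -0.0003 F(box) [ 0.2  0.2 -0.7] tip box mm [-52.4  65.6 233.8]
 turn rotvec deg [-0.27 -0.36 -0.36]
  to [0.528 0.112 0.228] shift [-2.3  5.8 -2.7] rows 0.09252954545302536
  to [0.528 0.112 0.182] shift [ 0.3 46.  -0.2] rows 0.7359771594526768
top ball [0.49388658 0.1026388  0.199     ] [245.5967326  234.47110989]
scene ball [0.49388658 0.1026388  0.199     ] [325.93105089 222.34639993]
```

View pics/ov_scene2.png

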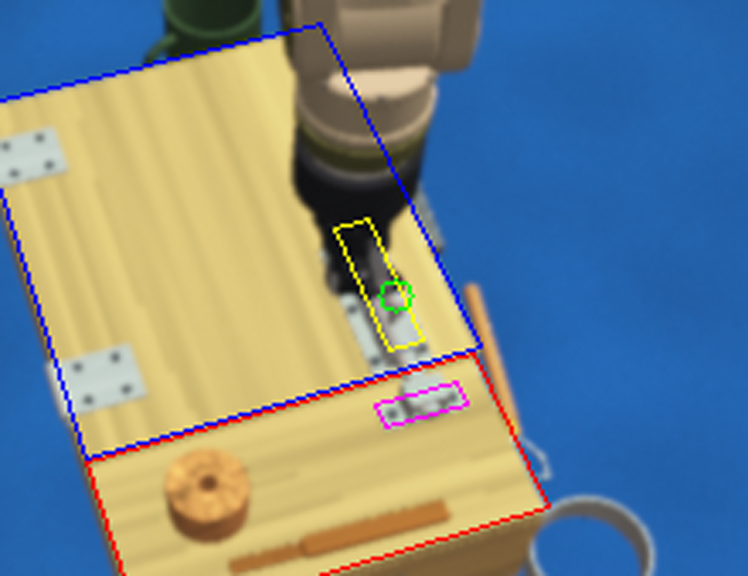

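View pics/ov_top2.png

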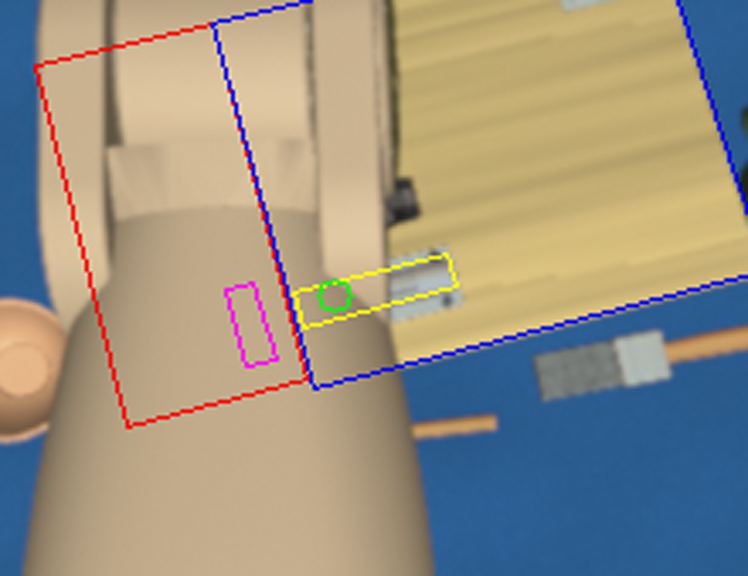

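Call:
drive_tool:
  plan: "-1 -2 25 0 0 -0.3 -0.3; -1 0 25 0 0 0 0; -1 0 2 0 0 0 0; -1 0 0 -10 0 0 0; -1 0 0 -8 0 0 0"

```text
clock: 7.42
tcp_pos: [0.5135, 0.1037, 0.2039]
orientation: [0.564, -0.56, 0.428, -0.431]
wrist_force: [0.4, -0.1, 1.3]
finger_gap: -0.0
```

```bash
python3 mv.py "(-102,68,180)"
```

```text
clk 7.425 oh 0.022 gap -0.0 F(box) [ 0.3 -0.2  1.3] tip box mm [-70.7  63.8 181.9]
 turn rotvec deg [-0.4  -0.31 -0.01]
  to [0.482 0.099 0.18 ] shift [ -4.    1.7 -31.4] rows 0.5019727843888165
```

Call:
drive_tool:
  plan: "-1 -3 1 -6 -0.4 -0.3 0; -1 0 0 -6 0 0 0; -1 0 0 -6 0 0 0; -1 0 0 -6 0 0 0; -1 0 0 -6 0 0 0"

```text
clock: 8.05
tcp_pos: [0.4841, 0.0984, 0.205]
orientation: [0.565, -0.561, 0.426, -0.43]
wrist_force: [4.6, 1.4, -2.2]
finger_gap: -0.0004
```

```bash
python3 mv.py "(-104,68,180)"
```

```text
clk 8.05 oh 0.022 gap -0.0004 F(box) [ 4.9  0.1 -2.2] tip box mm [-100.5   66.5  183. ]
 turn rotvec deg [-0.38  0.01  0.05]
  to [0.48  0.099 0.18 ] shift [-1.5  2.9 -3.6] rows 0.057073434564084286
```

Call:
drive_tool:
  plan: "-1 -1 1 -6 0 0 0; -1 0 0 4 0 0 0; -1 0 -25 0 0 0 0; -1 0 0 -24 0 0 0; -1 0 0 0 0 0 0"

```text
clock: 8.68
tcp_pos: [0.4558, 0.0922, 0.2289]
orientation: [0.563, -0.563, 0.428, -0.428]
wrist_force: [0.6, 0.0, -0.8]
finger_gap: 0.0001
```

```bash
python3 mv.py "(-128,68,176)"
```

```text
clk 8.675 oh 0.022 gap 0.0001 F(box) [ 0.6 -0.2 -0.8] tip box mm [-129.4   68.1  206.9]
 turn rotvec deg [-0.09  0.01 -0.01]
  to [0.457 0.092 0.176] shift [ 0.1 31.   1.4] rows 0.4952010008527419
```

Call:
drive_tool:
  plan: "-1 0 10 1 0 0 0; -1 0 8 0 0 0 0; -1 0 6 0 0 0 0; -1 0 5 0 0 0 0; -1 0 3 0 0 0 0"

```text
clock: 9.3
tcp_pos: [0.4577, 0.0926, 0.1962]
orientation: [0.563, -0.563, 0.427, -0.428]
wrist_force: [-10.9, -1.2, 32.5]
finger_gap: 0.0001
```

```bash
python3 mv.py "(-128,68,176)"
```

```text
clk 9.3 oh 0.022 gap 0.0001 F(box) [-10.9   1.7  32.5] tip box mm [-127.5   68.   174.2]
 turn rotvec deg [-0.06  0.03  0.02]
  to [0.457 0.092 0.176] shift [ 0.  -1.8 -0.5] rows 0.028016992433938133
```

Call:
drive_tool:
  plan: "-1 0 -30 0 0 0 0; -1 0 -50 0 0 0 0; -1 40 -20 -30 0 0 0; -1 50 0 -30 0 0 0; -1 50 0 -30 0 0 0; -1 50 0 -30 0 0 0; -1 50 0 -20 0 0 0; -1 0 0 0 0 0 0"

```text
clock: 10.3
tcp_pos: [0.3899, -0.1844, 0.2985]
orientation: [0.565, -0.563, 0.423, -0.43]
wrist_force: [0.5, 0.1, 0.0]
finger_gap: -0.0001
```

```bash
python3 mv.py; python3 snap.py 3; python3 -c "
from ov import *
over(3,(.5988,.0612,np.radians(15.52)),0,1.4,.05)
import cv2
for n in('top','scene'): cv2.imwrite(f'pics/{n}3.png',load(n,3)['p'][:,:,::-1])"
```

```text
clk 10.3 oh 0.022 gap -0.0001 F(box) [0.5 0.  0. ] tip box mm [-266.8 -180.9  276.5]
 turn rotvec deg [-0.47  0.26  0.31]
top ball [0.45780492 0.0926189  0.16745875] [250.47990264 251.14518269]
scene ball [0.45780492 0.0926189  0.16745875] [339.64602342 224.73718407]
```

View pics/ov_scene3.png

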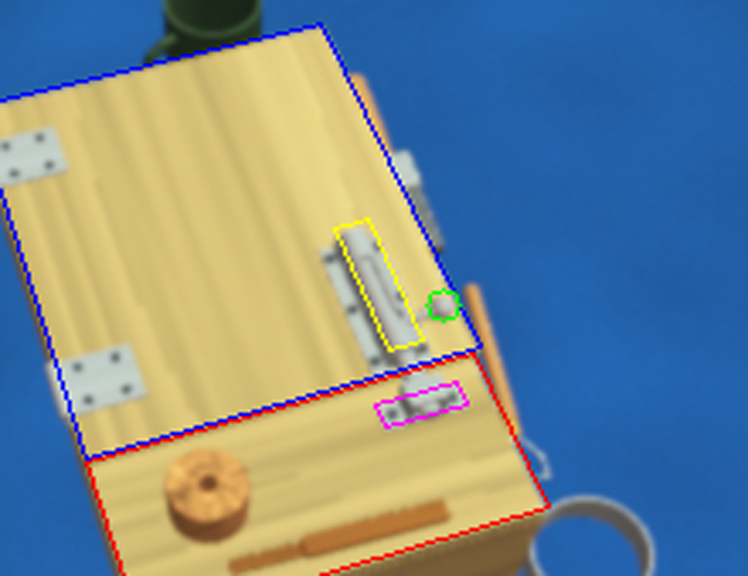

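View pics/ov_top3.png

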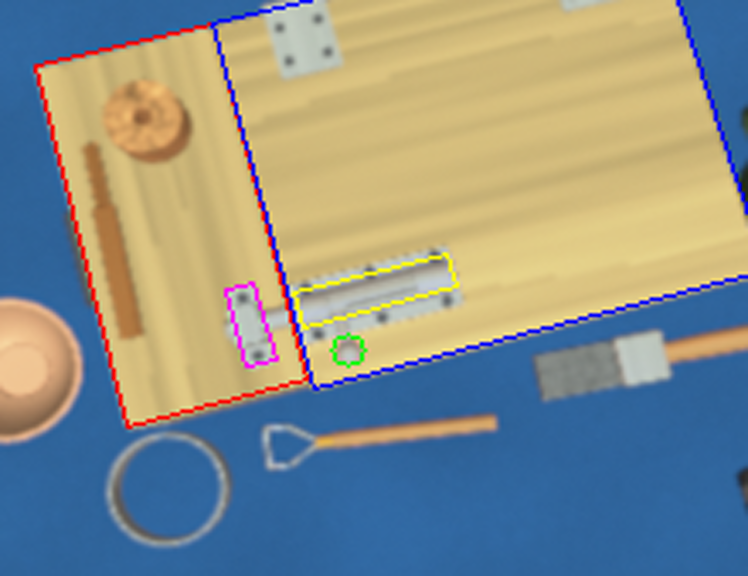

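View pics/top3.png

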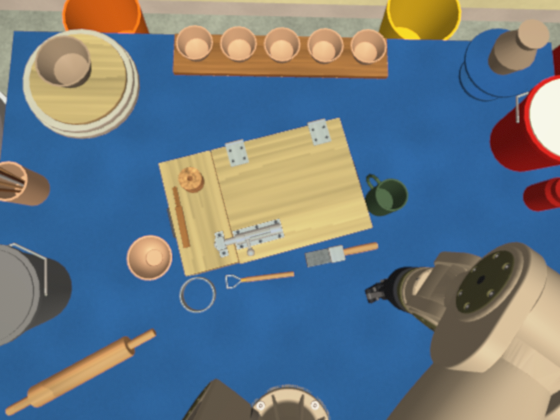

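```bash
python3 - <<'E'
from h import *
z=load('top',3);P=pts(z);R,t=T((.5988,.0612,np.radians(15.52)));b=(P-t)@R
s=(abs(b[...,0])<.12)&(b[...,1]>-.2)&(b[...,1]<-.05)&(b[...,2]<.16)
A=np.c_[b[s][:,:2],np.ones(s.sum())];print('lid',np.linalg.lstsq(A,b[s][:,2],rcond=None)[0])
k=(abs(b[...,0]+.127)<.006)&(abs(b[...,1]-.068)<.006);print('ball top z',b[k][:,2].max())
from workcell import job,monitor
job.hand_in();print(monitor.get_state()['clock'])
E
```

```text
lid [ 0.00200169 -0.00334792  0.14476434]
ball top z 0.1776405764104161
the job is handed in; nothing more can be done
the job is handed in; nothing more can be done
```

The box is locked: I pushed the lid shut, drove the bolt through the keeper to its hard stop, and turned the knob down into the notch. The job is handed in at about 10.4 s on the robot's clock, with the arm well clear.

- **Lid:** in the last depth image its slope was about 0.002 rad and its top at 144.8 mm (145 mm expected), so it is shut to within measurement error.
- **Bolt:** the push ended at the stop with about 17 N. Both cameras then showed the ball at its home position, and after the knob was turned they showed the bolt in the keeper.
- **Knob:** both pictures place the ball where a 1.4 rad turn predicts. Its top measured 177.6 mm against the 176.5 mm expected. While pressing it down at about 33 N, the fingertip read 174.2 mm, slightly below that. I put this down to calibration and arm flex.
- **Other objects:** by eye in the last pictures they look unmoved; I did not measure them.

No checks failed.

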